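# Loosen the two captive wing screws and lift the cover off the control box

## Robot

A 6-joint arm with a two-finger parallel gripper is mounted at the origin on a cart in front of the work surface, level with it; the furniture and walls round the work are solid. World frame = base frame: x ahead of the robot, y to its left, z up, the work surface at z = 0. Lengths are in m, angles in rad, forces in N, time in s.
With the tool pointing down it reaches from about 0.35 to 0.975 m from the base axis. Payload 4.9 kg.
Tool frame: the origin (TCP) lies midway between the tips of the shut fingers; the grasp point (between the pads) lies 19 mm behind it; z points along the fingers, y is the line along which they close (so a half turn about z gives the same grasp; the last joint's range is limited). The gripper opens to 85 mm and grips with 20 to 120 N. Pads are 22 mm wide; open, the fingers measure 114 mm over their backs; the gripper's body (76 mm by 85 mm) begins 54 mm behind the grasp point. The pads swing forward as they close: fully open they stand 13 mm farther back than shut.
Start: joints at [-1.343, 0.053, 1.613, -0, 1.476, -0.119], TCP at [0.212, -0.588, 0.231] pointing down, gripper open.
Joint ranges: [-3.01, 3.01], [-1.01, 2.22], [0.06, 2.58], [-1.02, 4.17], [0.09, 2.62], [-3.14, 3.14]. Speed limits (rad/s): [2.57, 2.57, 3.14, 3.14, 3.14, 3.14].

## Interface

Orientations are given as a rotation vector (axis times angle).
In Python, from station import ctrl, optics, job gives the robot as it stands.
- The arm moves only by the shell command python3 -m jog 'ROWS' [OPENING] [FORCE]. ROWS is JSON, a list of rows, each a list of 2 entries, a list of its own where there are three numbers: the shift along the tool's x, y, z in m, then the turn, a rotation vector about the tool's x, y, z in rad. A call has 1 to 5 rows; each row is the pose to reach, as a shift and turn from the pose commanded when the call began, along the tool's axes at that moment; what a row does not reach only later rows make up. A row lasts 1/10 s, in which the tool goes at most 50 mm and 8.59 degrees, less where a joint would pass 70% of its speed; a pose out of reach is approached as far as the arm can. A call with a gripper value outside its range is refused whole. OPENING is the opening, from 0 (shut) to 1 (fully open), set as the call begins (- or left out, the last holds). The fingers move at their own pace and stop on an object; FORCE is the grip in N (left out, the last holds). Time passes only in rows, so rows that repeat a pose let the fingers close. It gives the time, the measured TCP pose, the force, the opening and the grip force at its end, in the units of the state.
- ctrl.get_obs(): the state, without advancing time (a new reading comes with each control period).
- optics.get_image(name): name is "side" or "top" or "wrist"; returns a dict with "image" (384x512x3 uint8, blue, green, red), "fx", "fy", "cx", "cy" (pixels), "rvec" (rotation vector, rad) and "tvec" (3), from world to camera coordinates, as OpenCV has them; the wrist camera has in their place "mount" (4x4, takes a point from camera to tool coordinates, whose origin is the TCP and whose axes are the flange's). Camera axes: x right, y down, z forward; pixel columns grow to the right and rows downward; lengths in m; the calibration is good to about 2 mm. A picture is of the moment at which its call begins: read the wrist's pose just before it. There is no depth.
- job.finish_job(): hands the job in; it is judged then, once.
The state is a dict: "t": time; "q": joint angles; "dq": joint speeds; "effort": joint torques, N m; "tool_pos": TCP position; "tool_rot": TCP orientation; "contact_force": force on the tool from outside, world axes, zero at the start; "wrist_torque": the same for the moment, N m; "opening": finger opening in m; "grip_force": force on a finger pad.
Only numpy, scipy, OpenCV 4.12 (cv2) and the standard library are available. Lean on these libraries where they do the work, as an engineer would, in place of code of your own. Each camera call takes 0.05 s, during which the arm holds its last target. There are 200 camera calls.

## Task

The pneumatic control box on the worktop has to be opened: turn its two captive wing screws, one after the other, anticlockwise as far as they go, so that the wings line up with the slots in the cover plate. Then lift the cover plate straight up off the box by its handle and lay it gently, handle up, centred and lengthwise on the plywood board.

Things in the scene. Friction and masses are not known exactly. Their poses are not given: they have to be found in the camera images.
- control_box: fixed grey open-topped metal case, 110 (its x) x 230 (its y, long) x 60 mm high, small feet outside its long walls; origin at the centre of its underside, z up. The cover lies inside its raised rim and a wing screw stands at y = +85 and -85 mm. Loose round black knobs and hand tools lying about are no part of it
- cover: aluminium plate, 96 (x) x 214 (y) x 5 mm, 0.25 kg, square in the box's rim with 2 to 3 mm play, top flush with the rim. Origin: centre of its underside, 55 mm above the worktop at first, z up. Black bridge handle in the middle: bar 12 wide (x), 44 long (y), 27 to 41 mm above the origin, open below; pinch it across x. Slots 45 (x) x 22 mm round the screws at y = +85 and -85 mm
- screw_left (a joint): turn of the wing screw at the box's +y end, rad, anticlockwise from above positive: 0 tight, 1.31 hard stop with the wing along the slot, cover free. Starts at 0 to 0.3; stiff (about 0.06 N m), stays where left. The cover lifts over the wing only within about 0.15 rad of the stop; the screw stays in the box
- screw_right (a joint): the same for the wing screw at the box's -y end
- screw_left_grip (a point): point on the left screw's axis, inside its wing, 85 mm above the worktop, 25 mm above the cover's top face. The wing is an upright dark steel bar 36 mm long (this frame's x, turns with the screw), 10 mm thick (y), from 8 to 34 mm above the cover's top face; pinch it from above across its thickness. z up, the axis of turning
- screw_right_grip (a point): the same point and axes on the right wing screw
- board: plywood board lying fixed on the worktop, 130 (its x) x 240 (its y, long) x 8 mm; origin at the centre of its underside on the worktop, z up, so its top is 8 mm above the origin

How it is judged:
On the way, in this order (a step that is already met when the one before it is completed fails the run):
1. one wing screw is turned open (past 1.1 rad) (value of joint any of screw_left, screw_right above 1.1 rad), for 0.1 s.
2. both wing screws are turned open (past 1.1 rad), the cover still in its seat (value of joint each of screw_left, screw_right above 1.1 rad and distance of cover from where it was at the start of the episode below 0.015 m), for 0.1 s.
3. the cover is lifted clear above the box (height (world z) of cover above 0.09 m), for 0.1 s.
At the end, for the whole second after the job is handed in: both wing screws stand open (past 1.1 rad of 1.31), and the cover lies at rest flat on the board (within 5 degrees, underside within 5 mm of the board's top), handle up, its centre within 30 mm of the board's centre and its long side within 15 degrees of the board's (value of joint each of screw_left, screw_right above 1.1 rad and horizontal distance between cover and board below 0.03 m and z of cover in the frame of board below 0.013 m and angle between cover's own z axis and vertical below 0.09 rad and angle between the y axis of cover and the y axis of board, either way round below 0.26 rad and linear speed of cover below 0.02 m/s); the robot touches nothing.
It fails at once if the cover is dropped or slammed down (faster than 0.6 m/s below 50 mm) (height (world z) of cover below 0.05 m and linear speed of cover above 0.6 m/s).
It also fails if it takes over 64 s, if anything falls off the work surface, if the arm or the gripper's body presses on something with over 40 N, if the wrist force passes 120 N, or if a joint passes its speed limit or range.

## Working session

There is one attempt and no reset: what is moved stays moved. The work goes in short steps, Python scripts to look and compute and a shell command to move; the robot and the scene stay as the last step left them, time stands still between calls to the robot, and variables do not carry over. Pictures are saved under pics/ and viewed, at most 10 in all, crops included, and the job is handed in when it is done.

```bash
mkdir -p pics; ls
python3 - <<'E'
from station import ctrl, optics, job
import cv2,numpy as np
o=ctrl.get_obs();print(o['t'],o['tool_pos'],o['tool_rot'],o['opening'])
for n in("top","side"):
    d=optics.get_image(n);cv2.imwrite(f'pics/{n}1.png',d['image']);np.savez(f'{n}1.npz',**d)
    R=cv2.Rodrigues(np.array(d['rvec']))[0];print(n,d['fx'],-R.T@np.array(d['tvec']).ravel())
E
```

```text
pics
0.0 [ 0.21227445 -0.58717312  0.23002528] [-3.09244510e+00 -5.41672138e-01  2.47169478e-04] 0.08557242343346322
top 399.84023577562897 [0.3946668  0.1998254  0.90255652]
side 491.28745306972445 [0.21786664 1.0423174  0.74934909]
```

View pics/top1.png

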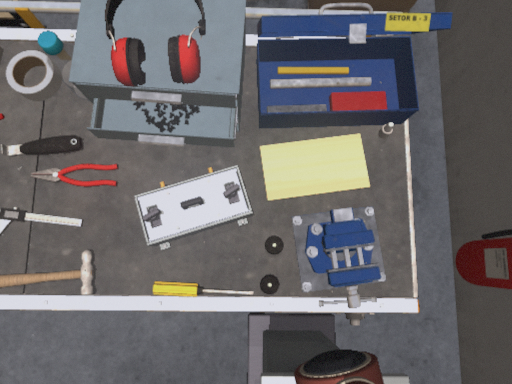

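View pics/side1.png

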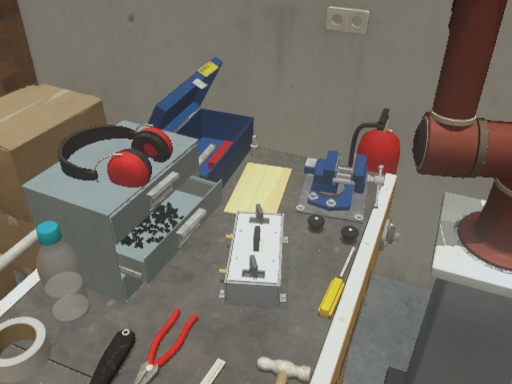

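The top view shows the box rim centred near (193,204), with wings near (152,215) and (231,192) and the handle at (192,203). The board is at about (315,166), and the vise (blue, 340,250) stands close to it.

```bash
cat > h.py <<'E'
import cv2,numpy as np
from scipy.spatial.transform import Rotation as Rn
def cast(d,px,z):
    px=np.array(px,float).reshape(-1,1,2)
    K=np.array([[d['fx'],0,d['cx']],[0,d['fy'],d['cy']],[0,0,1]],float)
    n=cv2.undistortPoints(px,K,None).reshape(-1,2)
    r=np.c_[n,np.ones(len(n))]
    if 'mount' in d: # needs d['T'] tool pose in world
        M=d['T']@np.array(d['mount']);R=M[:3,:3];c=M[:3,3]
    else:
        R=cv2.Rodrigues(np.array(d['rvec'],float))[0].T;c=-R@np.array(d['tvec'],float).ravel()
    w=r@R.T
    return c+w*((z-c[2])/w[:,2])[:,None]
def rect(m,d,z,near):
    cs,_=cv2.findContours(m.astype(np.uint8),cv2.RETR_EXTERNAL,cv2.CHAIN_APPROX_NONE)
    out=[]
    for c in cs:
        if cv2.contourArea(c)<20: continue
        p=c.reshape(-1,2).mean(0)
        if np.hypot(*(p-near[:2]))<near[2]:
            w=cast(d,c.reshape(-1,2),z)[:,:2]
            (cx,cy),(a,b),th=cv2.minAreaRect((w*1000).astype(np.float32))
            if a>b: th+=90; a,b=b,a
            # th+90 = direction of long side (b)
            out.append((round(cx),round(cy),round(a),round(b),round((th+90)%180,1),cv2.contourArea(c)))
    return out
E
python3 - <<'E'
from h import *
d=dict(np.load('top1.npz'));im=d['image'];hsv=cv2.cvtColor(im,cv2.COLOR_BGR2HSV);H,S,V=cv2.split(hsv)
print('board',rect((H>18)&(H<40)&(S>50)&(V>120),d,.008,(315,166,20)))
m=(V>135)&(S<60)
print('box',rect(m,d,.06,(193,204,25)))
dk=(V<100)&(S<120)
for n,(u,v) in dict(L=(152,215),R=(231,192),h=(192,203)).items():
    print(n,rect(dk,d,.094 if n!='h' else .096,(u,v,14)),cast(d,[(u,v)],.09).round(3))
print(cast(d,[(193,204)],.06))
cv2.imwrite('pics/crop.png',cv2.resize(im[150:260,120:390],(800,326),interpolation=cv2.INTER_CUBIC))
E
```

```text
board [(606, 40, 131, 241, 98.6, 5584.0)]
box [(507, 309, 110, 230, 108.0, 5452.5)]
L [(470, 382, 20, 39, 125.6, 58.5)] [[0.479 0.386 0.09 ]]
R [(524, 224, 10, 31, 125.1, 44.5)] [[0.528 0.228 0.09 ]]
h [(504, 307, 14, 43, 107.1, 100.5)] [[0.504 0.307 0.09 ]]
[[0.50642396 0.30835694 0.06      ]]
```

View pics/crop.png

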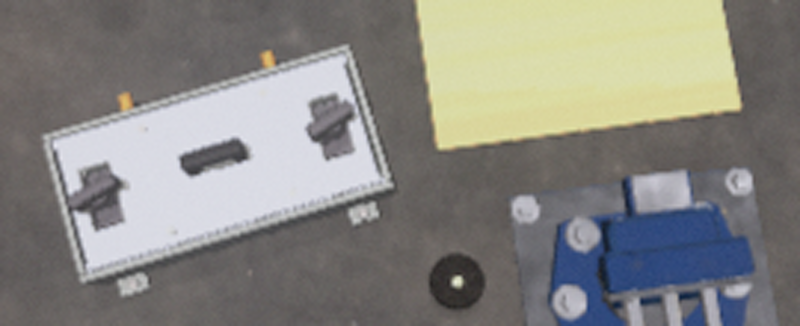

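The box rectangle (110x230) and board (131x241) match the given sizes. The box is at (0.507,0.309) with its long axis at 108°, and the board is at (0.606,0.040) with its long axis at 98.6°. Both wings lie near 125°. The screws come out at (0.533,0.228) and (0.481,0.390). I'll go above the right screw first.

```bash
cat >> h.py <<'E'
def delta(o,p,yaw):
    """shift in tool axes to world p; turn (rotvec, tool axes) to a pose pointing down with tool y at yaw deg (mod 180)"""
    R=Rn.from_rotvec(o['tool_rot']);s=R.inv().apply(np.array(p)-o['tool_pos'])
    best=None
    for y in (yaw,yaw+180):
        a=np.radians(y);Y=np.array([np.cos(a),np.sin(a),0]);Z=np.array([0,0,-1.]);X=np.cross(Y,Z)
        t=(R.inv()*Rn.from_matrix(np.c_[X,Y,Z])).as_rotvec()
        if best is None or np.linalg.norm(t)<np.linalg.norm(best): best=t
    print('t',round(o['t'],2),'pos',o['tool_pos'].round(4),'yawY',np.degrees(np.arctan2(*R.as_matrix()[[1,0],1])).round(1),'q6',round(o['q'][5],2),'open',round(o['opening'],4),'F',np.round(o['contact_force'],1),'shift',s.round(4),'turn',best.round(3))
E
J='python3 -m jog'
python3 -m jog '[[[0,0,-0.05],[0,0,0]],[[0,0,-0.07],[0,0,0]],[[0,0,-0.07],[0,0,0]]]' 1 60
for i in 1 2 3 4; do python3 -m jog '[[[0.145,-0.164,0],[0,0,0]],[[0.145,-0.164,0],[0,0,0]],[[0.145,-0.164,0],[0,0,0]],[[0.145,-0.164,0],[0,0,0]],[[0.145,-0.164,0],[0,0,0]]]'; done
python3 - <<'E'
from h import *
from station import ctrl
delta(ctrl.get_obs(),[.533,.228,.2],35)
E
```

```text
t: 0.4
tool_pos: [0.2128, -0.5894, 0.306]
tool_rot: [3.087, 0.541, 0.001]
contact_force: [-0.3, -0.5, 0.2]
opening: 0.0855
grip_force: 0.0
t: 0.9
tool_pos: [0.2938, -0.3807, 0.2997]
tool_rot: [-3.091, -0.546, 0.0]
contact_force: [0.2, -1.5, -0.7]
opening: 0.0857
grip_force: 0.0
t: 1.4
tool_pos: [0.3742, -0.1777, 0.3002]
tool_rot: [-3.092, -0.547, 0.0]
contact_force: [-0.5, -0.9, 0.3]
opening: 0.0854
grip_force: 0.0
t: 1.9
tool_pos: [0.4547, 0.026, 0.2999]
tool_rot: [-3.092, -0.548, 0.003]
contact_force: [-1.0, -0.5, -0.1]
opening: 0.0853
grip_force: 0.0
t: 2.4
tool_pos: [0.5353, 0.2295, 0.299]
tool_rot: [-3.093, -0.547, 0.004]
contact_force: [-0.3, -0.7, -0.1]
opening: 0.0853
grip_force: 0.0
t 2.4 pos [0.5353 0.2295 0.299 ] yawY -70.0 q6 1.5 open 0.0853 F [-0.3 -0.7 -0.1] shift [-0.0024  0.0007  0.099 ] turn [1.00e-03 3.00e-03 1.31e+00]
```

```bash
for i in 1 2 3; do python3 -m jog '[[[0,0,0.033],[0,0,-0.61]],[[0,0,0.033],[0,0,-0.61]],[[0,0,0.033],[0,0,-0.61]],[[0,0,0.033],[0,0,-0.61]],[[0,0,0.033],[0,0,-0.61]]]' >/dev/null; done
python3 - <<'E'
from h import *
from station import ctrl,optics
o=ctrl.get_obs();delta(o,[.533,.228,.2],35)
d=optics.get_image('wrist');im=d['image']
T=np.eye(4);T[:3,:3]=Rn.from_rotvec(o['tool_rot']).as_matrix();T[:3,3]=o['tool_pos'];d['T']=T
np.savez('w1.npz',**d);cv2.imwrite('pics/w1.png',im)
M=T@np.array(d['mount']);
def proj(p):
    c=np.linalg.inv(M)@np.r_[p,1];return (d['fx']*c[0]/c[2]+d['cx'],d['fy']*c[1]/c[2]+d['cy'])
print(M[:3,3],proj([.533,.228,.094]),proj([.481,.39,.094]),proj([.507,.309,.096]))
E
```

```text
t 3.9 pos [0.5349 0.2261 0.2018] yawY 34.5 q6 -0.33 open 0.0855 F [ 0.  -0.  -0.1] shift [ 0.0026 -0.0005  0.0018] turn [-0.001 -0.    -0.009]
[0.48897729 0.29323489 0.34477465] (np.float64(254.60873027957052), np.float64(186.06523568320307)) (np.float64(329.7850850400758), np.float64(-53.51457253703373)) (np.float64(288.34634161283145), np.float64(79.35341137499309))
```

View pics/w1.png

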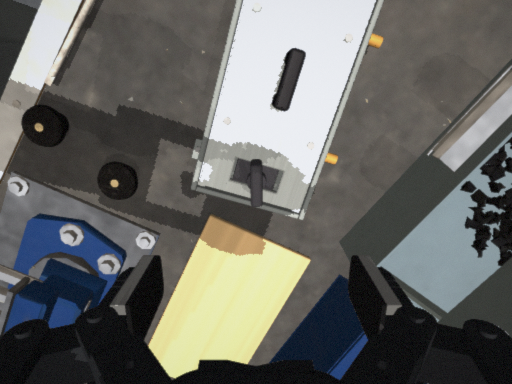

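The wrist view shows the right wing upright from (255,161) to (257,206) and the handle at (289,79). Both fall within about 3 px of the predictions.

Run:
```python
from h import *
d=dict(np.load('w1.npz'));w=cast(d,[(255,161),(257.5,206)],.094);v=w[0]-w[1]
print(w.mean(0),np.linalg.norm(v),np.degrees(np.arctan2(v[1],v[0])))
im=d['image'];V=im.max(2)
print([ (r,np.where(V[r,235:280]<60)[0]+235) for r in (165,172,180,190,200)])
```

```text
[0.53313091 0.23019077 0.094     ] 0.03800582596126713 127.59696570081336
[(165, array([236, 244, 249, 250, 251, 252, 253, 254, 255, 256, 257, 258, 259,
       260, 261])), (172, array([245, 246, 249, 250, 251, 260, 261, 262, 263])), (180, array([245, 246, 250, 261, 262])), (190, array([261, 272])), (200, array([250, 251]))]
```

```bash
python3 -m jog '[[[0.0035,0,0.05],[0,0,-0.04]],[[0.0035,0,0.1],[0,0,-0.04]],[[0.0035,0,0.13],[0,0,-0.04]],[[0.0035,0,0.134],[0,0,-0.04]],[[0.0035,0,0.134],[0,0,-0.04]]]' 1 60 
python3 -m jog '[[[0,0,0],[0,0,0]],[[0,0,0],[0,0,0]],[[0,0,0],[0,0,0]],[[0,0,0],[0,0,0]],[[0,0,0],[0,0,0]]]' 0 60
python3 -m jog '[[[0,0,0],[0,0,0]],[[0,0,0],[0,0,0]],[[0,0,0],[0,0,0]]]'
```

```text
t: 4.45
tool_pos: [0.5326, 0.2291, 0.0679]
tool_rot: [-1.405, -2.809, 0.002]
contact_force: [-0.6, -0.4, 0.6]
opening: 0.0857
grip_force: 0.0
t: 4.95
tool_pos: [0.5333, 0.2293, 0.069]
tool_rot: [1.401, 2.811, 0.001]
contact_force: [0.1, -0.2, 0.1]
opening: 0.0121
grip_force: 0.0
t: 5.25
tool_pos: [0.5332, 0.2293, 0.069]
tool_rot: [1.401, 2.811, 0.001]
contact_force: [-0.5, -0.1, 4.9]
opening: 0.0088
grip_force: 59.4
```

```bash
for i in 1 2 ; do python3 -m jog '[[[0,0,0],[0,0,-0.12]],[[0,0,0],[0,0,-0.24]],[[0,0,0],[0,0,-0.36]],[[0,0,0],[0,0,-0.48]],[[0,0,0],[0,0,-0.54]]]'; done
python3 -m jog '[[[0,0,0],[0,0,-0.06]],[[0,0,0],[0,0,-0.12]],[[0,0,0],[0,0,-0.15]],[[0,0,0],[0,0,-0.15]]]'
python3 - <<'E'
from h import *
from station import ctrl
o=ctrl.get_obs();delta(o,[.533,.228,.2],108);print(o['wrist_torque'])
E
```

```text
t: 5.75
tool_pos: [0.533, 0.2289, 0.069]
tool_rot: [-0.595, -3.084, 0.001]
contact_force: [-3.5, -3.0, 6.2]
opening: 0.009
grip_force: 59.8
t: 6.25
tool_pos: [0.5329, 0.2285, 0.069]
tool_rot: [0.249, -3.131, 0.002]
contact_force: [-3.0, -4.5, 7.3]
opening: 0.0088
grip_force: 59.9
t: 6.65
tool_pos: [0.5329, 0.2284, 0.069]
tool_rot: [0.479, -3.104, 0.003]
contact_force: [-3.8, -4.6, 7.6]
opening: 0.0086
grip_force: 59.8
t 6.65 pos [0.5329 0.2284 0.069 ] yawY 107.5 q6 -1.6 open 0.0086 F [-3.8 -4.6  7.6] shift [ 0.0002 -0.0006 -0.131 ] turn [-0.002 -0.001 -0.008]
[-0.62484202  0.57551635  0.0684067 ]
```

```bash
python3 -m jog '[[[0,0,0],[0,0,-0.04]],[[0,0,0],[0,0,-0.06]],[[0,0,0],[0,0,-0.06]]]'
python3 -c "
from station import ctrl
print(ctrl.get_obs()['wrist_torque'])"
python3 -m jog '[[[0,0,0],[0,0,0.06]],[[0,0,0],[0,0,0.06]],[[0,0,0],[0,0,0.06]],[[0,0,0],[0,0,0.06]],[[0,0,0],[0,0,0.06]]]' 1
python3 -m jog '[[[0,0,-0.05],[0,0,0]],[[0,0,-0.1],[0,0,0]],[[0,0,-0.13],[0,0,0]],[[0,0,-0.13],[0,0,0]]]'
python3 -m jog '[[[0,0.05,0],[0,0,0.14]],[[0,0.1,0],[0,0,0.28]],[[0,0.15,0],[0,0,0.42]],[[0,0.17,0],[0,0,0.56]],[[0,0.17,0],[0,0,0.62]]]' >/dev/null
python3 -m jog '[[[0,0,0],[0,0,0.14]],[[0,0,0],[0,0,0.28]],[[0,0,0],[0,0,0.42]],[[0,0,0],[0,0,0.56]],[[0,0,0],[0,0,0.6]]]'
python3 - <<'E'
from h import *
from station import ctrl,optics
o=ctrl.get_obs();delta(o,[.481,.390,.068],37)
d=optics.get_image('wrist');im=d['image']
T=np.eye(4);T[:3,:3]=Rn.from_rotvec(o['tool_rot']).as_matrix();T[:3,3]=o['tool_pos'];d['T']=T
np.savez('w2.npz',**d);cv2.imwrite('pics/w2.png',im)
E
```

```text
t: 6.95
tool_pos: [0.533, 0.2284, 0.069]
tool_rot: [0.566, -3.089, 0.002]
contact_force: [-3.5, -3.8, 7.6]
opening: 0.0088
grip_force: 66.4
[-0.66632194  0.53697493 -1.02991775]
t: 7.45
tool_pos: [0.5328, 0.2292, 0.0681]
tool_rot: [0.478, -3.105, -0.0]
contact_force: [0.6, -1.1, -0.1]
opening: 0.0801
grip_force: 0.0
t: 7.85
tool_pos: [0.5363, 0.2302, 0.2055]
tool_rot: [-0.477, 3.093, 0.002]
contact_force: [-0.1, 0.2, 0.5]
opening: 0.0852
grip_force: 0.0
t: 8.85
tool_pos: [0.4812, 0.391, 0.1966]
tool_rot: [-1.391, -2.816, 0.003]
contact_force: [0.1, -0.2, -0.6]
opening: 0.0854
grip_force: 0.0
t 8.85 pos [0.4812 0.391  0.1966] yawY 37.4 q6 -0.09 open 0.0854 F [ 0.1 -0.2 -0.6] shift [-0.0007 -0.0005  0.1286] turn [-0.002 -0.     0.007]
```

View pics/w2.png

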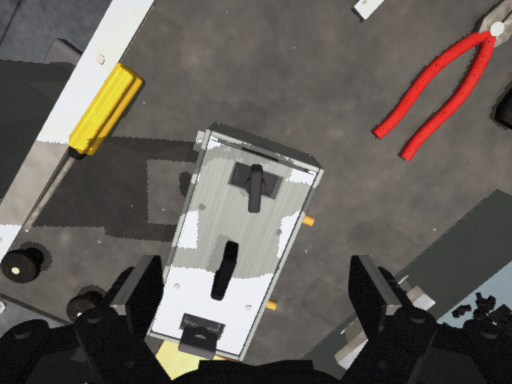

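The right wing now lies along its slot at (200,335), and the torque jump confirms it reached the stop. The left wing runs from (257,166) to (254,211).

Run:
```python
from h import *
d=dict(np.load('w2.npz'));w=cast(d,[(257,166),(254.5,211)],.094);v=w[0]-w[1]
print(w.mean(0),np.linalg.norm(v),np.degrees(np.arctan2(v[1],v[0])))
```

```text
[0.4803421  0.39253791 0.094     ] 0.037600246664514336 124.43351761897063
```

```bash
python3 -m jog '[[[0,0,0.05],[0,0,0.04]],[[0,0,0.1],[0,0,0.04]],[[0,0,0.125],[0,0,0.04]],[[0,0,0.129],[0,0,0.04]],[[0,0,0.129],[0,0,0.04]]]' 1 60 
python3 -m jog '[[[0,0,0],[0,0,0]],[[0,0,0],[0,0,0]],[[0,0,0],[0,0,0]],[[0,0,0],[0,0,0]],[[0,0,0],[0,0,0]]]' 0 60
python3 -m jog '[[[0,0,0],[0,0,0]],[[0,0,0],[0,0,0]],[[0,0,0],[0,0,0]]]'
for i in 1 2 ; do python3 -m jog '[[[0,0,0],[0,0,-0.12]],[[0,0,0],[0,0,-0.24]],[[0,0,0],[0,0,-0.36]],[[0,0,0],[0,0,-0.48]],[[0,0,0],[0,0,-0.54]]]'; done
python3 -m jog '[[[0,0,0],[0,0,-0.06]],[[0,0,0],[0,0,-0.12]],[[0,0,0],[0,0,-0.17]],[[0,0,0],[0,0,-0.17]]]'
python3 - <<'E'
from h import *
from station import ctrl
o=ctrl.get_obs();delta(o,[.481,.39,.2],108);print(o['wrist_torque'])
E
```

```text
t: 9.4
tool_pos: [0.4812, 0.3909, 0.0682]
tool_rot: [-1.442, -2.79, 0.003]
contact_force: [-0.2, 0.3, -0.1]
opening: 0.0853
grip_force: 0.0
t: 9.9
tool_pos: [0.4819, 0.3913, 0.07]
tool_rot: [1.443, 2.79, 0.0]
contact_force: [-9.2, -8.1, 8.6]
opening: 0.0119
grip_force: 6.6
t: 10.2
tool_pos: [0.481, 0.3906, 0.07]
tool_rot: [-1.443, -2.789, 0.005]
contact_force: [-5.5, -4.8, 5.9]
opening: 0.009
grip_force: 60.1
t: 10.7
tool_pos: [0.4808, 0.3905, 0.07]
tool_rot: [-0.641, -3.073, 0.005]
contact_force: [-5.5, -5.2, 6.6]
opening: 0.0088
grip_force: 60.1
t: 11.2
tool_pos: [0.4807, 0.3903, 0.07]
tool_rot: [0.202, -3.132, 0.004]
contact_force: [-5.7, -5.0, 7.5]
opening: 0.0087
grip_force: 60.2
t: 11.6
tool_pos: [0.4808, 0.3903, 0.07]
tool_rot: [0.463, -3.104, 0.004]
contact_force: [-6.2, -5.3, 6.5]
opening: 0.0091
grip_force: 60.2
t 11.6 pos [0.4808 0.3903 0.07  ] yawY 107.0 q6 -1.3 open 0.0091 F [-6.2 -5.3  6.5] shift [ 0.0004 -0.0006 -0.13  ] turn [-0.002 -0.004 -0.018]
[-0.80486638  0.90228493  0.09492576]
```

```bash
python3 -m jog '[[[0,0,0],[0,0,-0.05]],[[0,0,0],[0,0,-0.08]],[[0,0,0],[0,0,-0.08]]]'
python3 -c "
from station import ctrl
print(ctrl.get_obs()['wrist_torque'])"
python3 -m jog '[[[0,0,0],[0,0,0.06]],[[0,0,0],[0,0,0.06]],[[0,0,0],[0,0,0.06]],[[0,0,0],[0,0,0.06]],[[0,0,0],[0,0,0.06]]]' 1
python3 -m jog '[[[0,0,-0.05],[0,0,0]],[[0,0,-0.1],[0,0,0]],[[0,0,-0.13],[0,0,0]],[[0,0,-0.13],[0,0,0]]]'
python3 -m jog '[[[0,-0.05,0],[0,0,0.14]],[[0,-0.085,0],[0,0,0.28]],[[0,-0.085,0],[0,0,0.42]],[[0,-0.085,0],[0,0,0.56]],[[0,-0.085,0],[0,0,0.7]]]' >/dev/null
python3 -m jog '[[[0,0,0],[0,0,0.14]],[[0,0,0],[0,0,0.28]],[[0,0,0],[0,0,0.42]],[[0,0,0],[0,0,0.56]],[[0,0,0],[0,0,0.7]]]'
python3 -m jog '[[[0,0,0],[0,0,0.12]],[[0,0,0],[0,0,0.14]],[[0,0,0],[0,0,0.14]]]'
python3 - <<'E'
from h import *
from station import ctrl,optics
o=ctrl.get_obs();delta(o,[.507,.309,.070],18)
d=optics.get_image('wrist');im=d['image']
T=np.eye(4);T[:3,:3]=Rn.from_rotvec(o['tool_rot']).as_matrix();T[:3,3]=o['tool_pos'];d['T']=T
np.savez('w3.npz',**d);cv2.imwrite('pics/w3.png',im)
E
```

```text
t: 11.9
tool_pos: [0.4808, 0.3902, 0.07]
tool_rot: [0.58, -3.083, 0.002]
contact_force: [-5.4, -5.0, 7.4]
opening: 0.0088
grip_force: 69.4
[-0.91516389  0.98230478 -1.22619796]
t: 12.4
tool_pos: [0.4818, 0.3914, 0.0693]
tool_rot: [0.494, -3.102, 0.0]
contact_force: [-0.2, 1.3, 0.3]
opening: 0.0801
grip_force: 0.0
t: 12.8
tool_pos: [0.4848, 0.3933, 0.2068]
tool_rot: [-0.492, 3.092, 0.007]
contact_force: [1.0, 0.7, 0.3]
opening: 0.0853
grip_force: 0.0
t: 13.8
tool_pos: [0.5076, 0.3102, 0.1977]
tool_rot: [-1.628, -2.685, 0.003]
contact_force: [0.4, 0.0, -0.5]
opening: 0.0856
grip_force: 0.0
t: 14.1
tool_pos: [0.5078, 0.3103, 0.1983]
tool_rot: [-1.803, -2.572, 0.002]
contact_force: [-0.2, 0.7, 0.2]
opening: 0.0854
grip_force: 0.0
t 14.1 pos [0.5078 0.3103 0.1983] yawY 19.9 q6 0.08 open 0.0854 F [-0.2  0.7  0.2] shift [-0.001  -0.001   0.1283] turn [-0.002  0.     0.034]
```

View pics/w3.png

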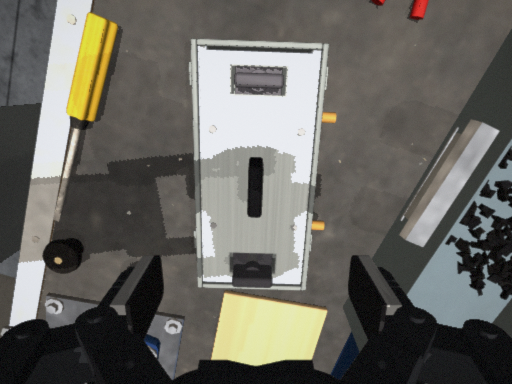

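Both wings line up with their slots at (259,80) and (252,270). The handle sits upright at (255,187), central in the view. I'll grasp it now.

```bash
python3 -m jog '[[[-0.001,-0.001,0.05],[0,0,0.034]],[[-0.001,-0.001,0.1],[0,0,0.034]],[[-0.001,-0.001,0.125],[0,0,0.034]],[[-0.001,-0.001,0.128],[0,0,0.034]],[[-0.001,-0.001,0.128],[0,0,0.034]]]' 1 90
python3 -m jog '[[[0,0,0],[0,0,0]],[[0,0,0],[0,0,0]],[[0,0,0],[0,0,0]],[[0,0,0],[0,0,0]],[[0,0,0],[0,0,0]]]' 0 90
python3 -m jog '[[[0,0,0],[0,0,0]],[[0,0,0],[0,0,0]],[[0,0,0],[0,0,0]]]'
python3 -m jog '[[[0,0,-0.01],[0,0,0]],[[0,0,-0.02],[0,0,0]],[[0,0,-0.03],[0,0,0]],[[0,0,-0.04],[0,0,0]],[[0,0,-0.05],[0,0,0]]]'
python3 -m jog '[[[0,0,-0.02],[0,0,0]],[[0,0,-0.04],[0,0,0]],[[0,0,-0.06],[0,0,0]],[[0,0,-0.08],[0,0,0]],[[0,0,-0.08],[0,0,0]]]'
python3 - <<'E'
from h import *
from station import ctrl,optics
o=ctrl.get_obs();delta(o,[.606,.040,.2],8.6)
cv2.imwrite('pics/s2.png',optics.get_image('side')['image'])
E
```

```text
t: 14.65
tool_pos: [0.5074, 0.3092, 0.0711]
tool_rot: [-1.848, -2.54, 0.001]
contact_force: [-0.0, -0.1, 0.6]
opening: 0.0852
grip_force: 0.0
t: 15.15
tool_pos: [0.5078, 0.3094, 0.0719]
tool_rot: [1.849, 2.54, 0.001]
contact_force: [-3.8, -0.6, 4.5]
opening: 0.0124
grip_force: 4.2
t: 15.45
tool_pos: [0.508, 0.3094, 0.0721]
tool_rot: [1.849, 2.539, 0.001]
contact_force: [-2.0, -0.7, 5.2]
opening: 0.0102
grip_force: 89.9
t: 15.95
tool_pos: [0.5077, 0.3092, 0.1223]
tool_rot: [1.849, 2.539, 0.0]
contact_force: [0.6, -0.0, -2.2]
opening: 0.0101
grip_force: 88.6
t: 16.45
tool_pos: [0.5096, 0.3101, 0.2059]
tool_rot: [1.847, 2.537, 0.01]
contact_force: [0.6, -0.5, -2.9]
opening: 0.0103
grip_force: 88.8
t 16.45 pos [0.5096 0.3101 0.2059] yawY 17.9 q6 0.11 open 0.0103 F [ 0.6 -0.5 -2.9] shift [-0.2867  0.0088  0.0057] turn [ 0.007 -0.001  0.162]
```

View pics/s2.png

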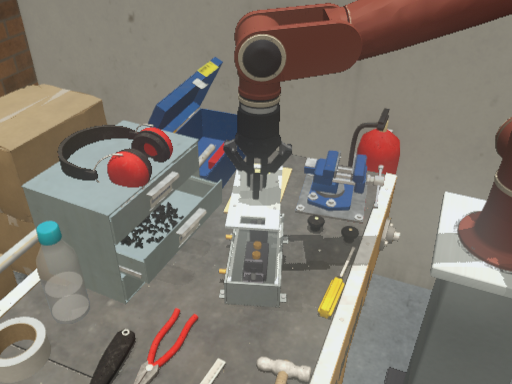

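The cover hangs level from the gripper over the open box, and the wrist reads about 2.5 N, which matches its weight. I'll carry it to the board.

```bash
python3 -m jog '[[[-0.04,0.001,0],[0,0,0.03]],[[-0.08,0.003,0],[0,0,0.06]],[[-0.12,0.004,0],[0,0,0.09]],[[-0.16,0.005,0],[0,0,0.12]],[[-0.2,0.006,0],[0,0,0.162]]]' >/dev/null
python3 - <<'E'
from h import *
from station import ctrl,optics
o=ctrl.get_obs();delta(o,[.606,.040,.06],8.6)
E
```

```text
t 17.0 pos [0.5741 0.1192 0.1994] yawY 8.5 q6 -0.07 open 0.0103 F [-0.1  0.3 -2.9] shift [-0.083   0.0202  0.1393] turn [-0.003 -0.    -0.001]
```

```bash
python3 -m jog '[[[-0.04,0.01,0],[0,0,0]],[[-0.083,0.02,0.01],[0,0,0]],[[-0.083,0.02,0.05],[0,0,0]],[[-0.083,0.02,0.09],[0,0,0]],[[-0.083,0.02,0.12],[0,0,0]]]' >/dev/null
python3 -m jog '[[[0,0,0],[0,0,0]],[[0,0,0],[0,0,0]]]' >/dev/null
python3 - <<'E'
from h import *
from station import ctrl,optics
o=ctrl.get_obs();delta(o,[.606,.040,.025],8.6)
d=optics.get_image('top');np.savez('top2.npz',**d);cv2.imwrite('pics/t2.png',d['image'][80:300,180:480].repeat(2,0).repeat(2,1))
E
```

```text
t 17.7 pos [0.606  0.0417 0.0802] yawY 8.6 q6 -0.2 open 0.01 F [ 0.2 -0.  -2.4] shift [-0.0017 -0.0001  0.0552] turn [-0.003 -0.001 -0.   ]
```

View pics/t2.png

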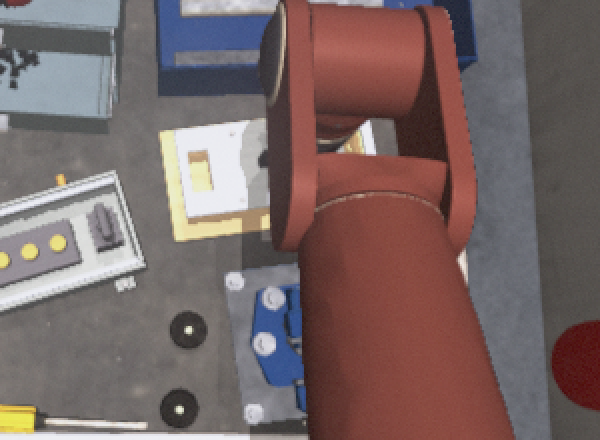

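The cover hangs parallel over the board, and the board shows evenly around it. I'll lower it slowly.

```bash
python3 -m jog '[[[-0.001,0,0.015],[0,0,0]],[[-0.0015,0,0.03],[0,0,0]],[[-0.0015,0,0.04],[0,0,0]],[[-0.0015,0,0.046],[0,0,0]],[[-0.0015,0,0.05],[0,0,0]]]'
python3 -m jog '[[[0,0,0.001],[0,0,0]],[[0,0,0.002],[0,0,0]],[[0,0,0.003],[0,0,0]],[[0,0,0.004],[0,0,0]],[[0,0,0.005],[0,0,0]]]'
python3 -m jog '[[[0,0,0],[0,0,0]],[[0,0,0],[0,0,0]]]'
```

```text
t: 18.25
tool_pos: [0.6065, 0.0402, 0.0301]
tool_rot: [-2.048, -2.381, 0.001]
contact_force: [0.2, -0.5, -2.2]
opening: 0.0099
grip_force: 88.7
t: 18.75
tool_pos: [0.6074, 0.0402, 0.0266]
tool_rot: [2.048, 2.381, 0.001]
contact_force: [0.4, 0.0, -2.9]
opening: 0.0098
grip_force: 88.7
t: 18.95
tool_pos: [0.6071, 0.0402, 0.0263]
tool_rot: [2.049, 2.382, 0.0]
contact_force: [-0.1, 0.4, -2.7]
opening: 0.0104
grip_force: 88.7
```

```bash
for i in 1 2; do python3 -m jog '[[[0,0,0.0005],[0,0,0]],[[0,0,0.001],[0,0,0]],[[0,0,0.001],[0,0,0]]]' | grep -A2 -E 'pos|force'; done
```

```text
tool_pos: [0.607, 0.0402, 0.0252]
tool_rot: [-2.049, -2.381, 0.0]
contact_force: [-0.2, -0.0, -2.7]
opening: 0.0101
grip_force: 88.7
tool_pos: [0.6074, 0.0402, 0.0251]
tool_rot: [2.049, 2.382, 0.0]
contact_force: [-2.2, 0.4, 5.1]
opening: 0.0102
grip_force: 89.7
```

Contact: the force now reads +5 N and the height has stopped dropping. I'll release and rise.

```bash
python3 -m jog '[[[0,0,0],[0,0,0]],[[0,0,0],[0,0,0]],[[0,0,0],[0,0,0]],[[0,0,0],[0,0,0]],[[0,0,0],[0,0,0]]]' 1 | tail -3
python3 -m jog '[[[0,0,-0.03],[0,0,0]],[[0,0,-0.07],[0,0,0]],[[0,0,-0.12],[0,0,0]],[[0,0,-0.17],[0,0,0]],[[0,0,-0.22],[0,0,0]]]'
for i in 1 2; do python3 -m jog '[[[0.05,0,0],[0,0,0]],[[0.1,0,0],[0,0,0]],[[0.15,0,0],[0,0,0]],[[0.2,0,0],[0,0,0]],[[0.2,0,0],[0,0,0]]]' | head -2; done
python3 - <<'E'
from h import *
from station import ctrl,optics
d=optics.get_image('top');im=d['image'];cv2.imwrite('pics/t3.png',im[80:300,120:420].repeat(2,0).repeat(2,1))
hsv=cv2.cvtColor(im,cv2.COLOR_BGR2HSV);H,S,V=cv2.split(hsv)
m=((V>135)&(S<50)).astype(np.uint8)
print(rect(m,d,.013,(315,166,40)))
E
```

```text
contact_force: [-0.3, -0.1, 0.4]
opening: 0.0811
grip_force: 0.0
t: 20.55
tool_pos: [0.6067, 0.0402, 0.2462]
tool_rot: [2.049, 2.382, 0.0]
contact_force: [1.2, 0.5, -0.2]
opening: 0.0852
grip_force: 0.0
t: 21.05
tool_pos: [0.5756, 0.2431, 0.2443]
t: 21.55
tool_pos: [0.5457, 0.4401, 0.2436]
[(607, 42, 101, 239, 98.5, 4047.0)]
```

View pics/t3.png

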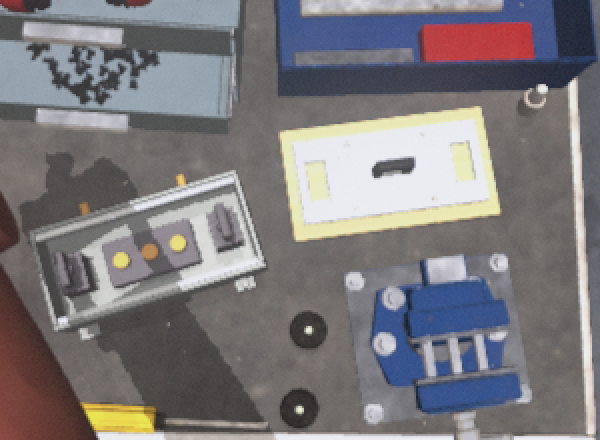

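The cover lies flat, centred and lengthwise on the board with its handle up. Both wings stand open across the box, and the robot is clear of everything.

```bash
python3 -m jog '[[[0,0,0],[0,0,0]],[[0,0,0],[0,0,0]]]' | head -1; python3 -c "
from station import job
print(job.finish_job())"
```

```text
t: 21.8
the job is handed in; nothing more can be done
None
```

I turned both wing screws to their stops, lifted the cover off and laid it centred, lengthwise and handle up on the board, then handed the job in at about 22 s; no verdict came back.

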